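# Feel for the step and load the spacer block into its nest

## Task

Two steel spacer blocks lie on the bench; the longer one has a step cut into the top of one end, hard to tell from above. Touch the top of one of its ends (either one) with the fingertips to feel which end is stepped, then pick this block up and lay it flat in the pocket of the white loading nest with its stepped end towards the wall that has the notch, turning it end for end if need be. Do not drop it, and leave the shorter, plain block where it lies.

Things in the scene. Friction and masses are not known exactly. Their poses are not given: they have to be found in the camera images.
- block: the longer steel spacer block, 84 x 32 x 32 mm (x, y, z), lying flat, step upwards. Over the last 24 mm of one end the top is 25 mm above the underside, elsewhere 32 mm. Origin: middle of length and width, 16 mm above the underside; x runs along the length, z up. Which end of x bears the step is not told: feel or see it. About 0.25 kg; grip across the 32 mm width at the middle
- nest: white plastic loading nest fixed on the bench: base plate 124 x 76 mm, 5 mm thick, with walls 8 mm thick that rise 10 mm above the plate (15 mm above the bench) round an open-topped pocket 104 mm long and 56 mm wide. Origin on the bench under the middle of the pocket; x runs along the pocket towards the notched short wall, z up; the pocket floor is 5 mm above the origin
- nest_notch (a point): the notch, a gap 26 mm wide in the middle of one short wall, cut down through the base and 18 mm in from its edge, so that the bench shows; this point lies 56 mm along x from the nest's origin and 15 mm above the bench, at the top of that wall
- plain_block: the shorter steel spacer block, a plain bar 66 mm long, 32 mm wide, 32 mm high without any step, to be left alone; origin at its centre, x along its length, z up

How it is judged:
By the outcome, as a careful person would: the job done as asked, in the order asked, and still so for the second after the job is handed in, with the robot touching nothing.
It also fails if it takes over 48 s, if anything falls off the work surface, if the arm or the gripper's body presses on something with over 40 N, if the wrist force passes 120 N, or if a joint passes its speed limit or range.

## Robot

A 6-joint arm with a two-finger parallel gripper is mounted at the origin on a cart in front of the work surface, level with it; the furniture and walls round the work are solid. World frame = base frame: x ahead of the robot, y to its left, z up, the work surface at z = 0. Lengths are in m, angles in rad, forces in N, time in s.
With the tool pointing down it reaches from about 0.375 to 0.975 m from the base axis. Payload 3.8 kg.
Tool frame: the origin (TCP) lies midway between the tips of the shut fingers; the grasp point (between the pads) lies 19 mm behind it; z points along the fingers, y is the line along which they close (so a half turn about z gives the same grasp; the last joint's range is limited). The gripper opens to 85 mm and grips with 20 to 120 N. Pads are 22 mm wide; open, the fingers measure 114 mm over their backs; the gripper's body (76 mm by 85 mm) begins 54 mm behind the grasp point. The pads swing forward as they close: fully open they stand 13 mm farther back than shut.
Start: joints at [-1.193, 0.264, 1.604, -0, 1.274, -0.037], TCP at [0.272, -0.618, 0.231] pointing down, gripper open.
Joint ranges: [-2.63, 2.63], [-0.94, 2.18], [0.31, 2.57], [-1.31, 4.45], [0, 2.66], [-2.55, 2.55]. Speed limits (rad/s): [2.57, 2.57, 3.14, 3.14, 3.14, 3.14].

## Interface

Orientations are given as a rotation vector (axis times angle).
In Python, from workcell import bot gives the robot as it stands.
- The arm moves only by the tool step_arm, never from a script. Its argument "motion" is a list of rows, each a list of 5 numbers: the finger opening in cm, from 0 to 8.54, then the shift along the tool's x, y, z in cm, then the turn about the tool's z in degrees. In form: [[claw, dx, dy, dz, twist], ...]. A call has 1 to 20 rows; each row is the pose to reach, as a shift and turn from the pose commanded when the call began, along the tool's axes at that moment; what a row does not reach only later rows make up. A row lasts 1/10 s, in which the tool goes at most 50 mm and 8.59 degrees, less where a joint would pass 70% of its speed; a pose out of reach is approached as far as the arm can. A call with a gripper value outside its range is refused whole. The fingers move at their own pace and stop on an object; "force" is the grip in N (left out, the last holds). Time passes only in rows, so rows that repeat a pose let the fingers close. It gives the time, the measured TCP pose, the force, the opening and the grip force at its end, in the units of the state.
- bot.read_state(): the state, without advancing time (a new reading comes with each control period).
- bot.read_camera(name): name is "side" or "top" or "wrist"; returns (picture, depth): 384x512x3 uint8, red, green, blue; 384x512 float32, m along the optical axis (not along the pixel's ray), 0 where there is no reading.
- bot.calibration(name): a dict with "mtx" (3x3 intrinsics, pixels), "k1" (the pictures are not rectified: a ray, as slopes to the right and down, at radius r is drawn at 1 + k1 r^2 times it, then the intrinsics apply), "origin" and "orientation" of the camera in the world; the wrist camera has in their place "T_tool_cam" (4x4, takes a point from camera to tool coordinates, whose origin is the TCP and whose axes are the flange's). Camera axes: x right, y up, looking along -z (the intrinsics and any distortion apply to the point x, -y, -z); pixel columns grow to the right and rows downward; lengths in m; the calibration is good to about 2 mm. A picture is of the moment at which its call begins: read the wrist's pose just before it. calibration takes no time and is no camera call.
- bot.finish_job(): hands the job in; it is judged then, once.
The state is a dict: "time": time; "q": joint angles; "joint_vel": joint speeds; "joint_torque": joint torques, N m; "tool_pos": TCP position; "tcp_rot": TCP orientation; "wrist_force": force on the tool from outside, world axes, zero at the start; "torque": the same for the moment, N m; "width": opening from 0.0 (shut) to 1.0 (fully open); "grip_force": force on a finger pad.
Only numpy, scipy, OpenCV 4.12 (cv2) and the standard library are available. Lean on these libraries where they do the work, as an engineer would, in place of code of your own. Each camera call takes 0.05 s, during which the arm holds its last target. There are 200 camera calls.

## Working session

There is one attempt and no reset: what is moved stays moved. The work goes in short steps, Python scripts to look and compute and a tool call to move; the robot and the scene stay as the last step left them, time stands still between calls to the robot, and variables do not carry over. Pictures are saved under pics/ and viewed, at most 10 in all, crops included, and the job is handed in when it is done.

Besides the shell and the picture viewer there is one more tool, called after "Call:" as name([rows], argument=value, ...), one row to a line, values as JSON. step_arm: Moves the arm, as the interface text tells. Its arguments: {"type":"object","properties":{"motion":{"type":"array","items":{"type":"array","items":{"type":"number"}}},"force":{"type":"number"}},"required":["motion"]}

```bash
mkdir -p pics
python3 - <<'E'
from workcell import bot
import cv2,numpy as np
s=bot.read_state();print(s)
for n in("top","side"):
    im,d=bot.read_camera(n);np.savez(f"{n}0.npz",im=im,d=d);cv2.imwrite(f"pics/{n}0.png",im[...,::-1]);print(n,bot.calibration(n))
print(bot.calibration("wrist"))
E
```

```text
{'time': 0.0, 'q': array([-1.19290132e+00,  2.64785372e-01,  1.60536673e+00, -1.75588312e-05,
        1.27366643e+00, -3.69148808e-02]), 'joint_vel': array([ 0.00093884, -0.00091155,  0.00099401, -0.00073168, -0.00089209,
        0.00073012]), 'joint_torque': array([ 2.20130845e-03, -5.15105939e+01, -3.67313325e+01, -2.01613796e-05,
        1.29022033e-02,  1.71514796e-05]), 'tool_pos': array([ 0.27175502, -0.61709607,  0.22994422]), 'tcp_rot': array([-3.07211835e+00, -6.46477174e-01,  6.18767150e-04]), 'wrist_force': array([-0.19463543,  0.10776766,  0.98666722]), 'torque': array([ 0.00295828,  0.00348932, -0.00290804]), 'grip_force': 0.0, 'width': 1.0004552767536343}
top {'mtx': array([[395.19418728,   0.        , 256.85706743],
       [  0.        , 395.19418728, 187.08177731],
       [  0.        ,   0.        ,   1.        ]]), 'k1': -0.013410388157798927, 'origin': array([0.41117281, 0.182071  , 0.9609854 ]), 'orientation': array([ 0.05249277, -0.06620823, -1.5964999 ])}
side {'mtx': array([[455.28940234,   0.        , 259.73527683],
       [  0.        , 455.28940234, 192.17125284],
       [  0.        ,   0.        ,   1.        ]]), 'k1': 0.04043408936775737, 'origin': array([0.3359315 , 1.03892072, 0.68891462]), 'orientation': array([ 0.10236593, -1.34031455, -2.63125144])}
{'mtx': array([[279.24395049,   0.        , 255.44305115],
       [  0.        , 279.24395049, 191.43130677],
       [  0.        ,   0.        ,   1.        ]]), 'k1': -0.01766433049404572, 'T_tool_cam': array([[-1.74674510e-04,  9.48288748e-01,  3.17408915e-01,
         8.13988848e-02],
       [ 9.99999978e-01,  1.29683765e-04,  1.62871455e-04,
         7.21512370e-04],
       [ 1.13286385e-04,  3.17408936e-01, -9.48288750e-01,
        -1.41998360e-01],
       [ 0.00000000e+00,  0.00000000e+00,  0.00000000e+00,
         1.00000000e+00]])}
```

View pics/top0.png

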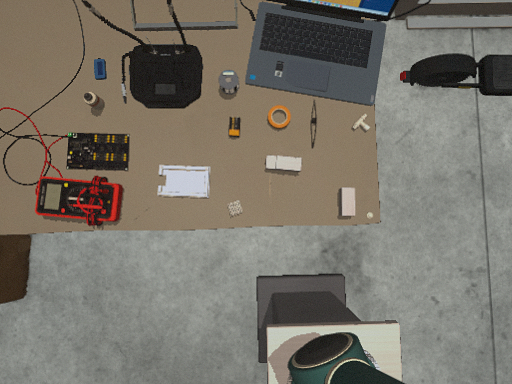

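View pics/side0.png

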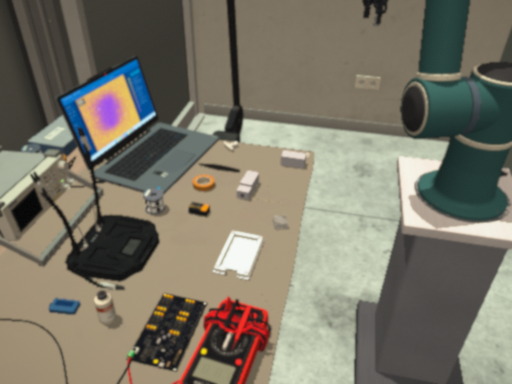

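The top view shows the long block at about (283,163) with a line near column 300, the plain block at (348,201) and the nest at (184,181). The notch seems to be on the left. Next I'll measure them.

```bash
cat > h.py <<'E'
import numpy as np,cv2
from scipy.spatial.transform import Rotation as R
from workcell import bot
def rays(n,px,T=None):
    c=bot.calibration(n);K=c["mtx"]
    dist=(np.asarray(px,float).reshape(-1,2)-K[:2,2])/[K[0,0],K[1,1]]
    u=dist.copy()
    for _ in range(20): u=dist/(1+c["k1"]*(u**2).sum(1,keepdims=True))
    d=np.c_[u[:,0],-u[:,1],-np.ones(len(u))]
    if n=="wrist":
        M=T@c["T_tool_cam"];return M[:3,3],d@M[:3,:3].T
    return c["origin"],d@R.from_rotvec(c["orientation"]).as_matrix().T
def plane(n,px,z,T=None):
    o,d=rays(n,px,T);return o+d*((z-o[2])/d[:,2])[:,None]
def toolT(s):
    T=np.eye(4);T[:3,:3]=R.from_rotvec(s["tcp_rot"]).as_matrix();T[:3,3]=s["tool_pos"];return T
E
python3 - <<'E'
from h import *
im=np.load("top0.npz")["im"]
hsv=cv2.cvtColor(im,cv2.COLOR_RGB2HSV)
m=((hsv[...,1]<45)&(hsv[...,2]>150)).astype(np.uint8)
m[240:]=0
for c in cv2.findContours(m,cv2.RETR_EXTERNAL,cv2.CHAIN_APPROX_NONE)[0]:
    if cv2.contourArea(c)>250 and c[:,0,1].min()>120:
        r=cv2.minAreaRect(c);print("px",r)
        for z in(.015,.032):
            w=plane("top",c[:,0],z)[:,:2].astype(np.float32);q=cv2.minAreaRect(w);print(z,q,cv2.boxPoints(q).round(3).tolist())
a=cv2.resize(im[145:225,145:225],None,fx=5,fy=5,interpolation=2);b=cv2.resize(im[145:225,260:340+25],None,fx=5,fy=5,interpolation=2)[:,:400]
cv2.imwrite("pics/crop1.png",np.hstack([a,b])[...,::-1])
E
```

```text
px ((232.0, 232.5), (13.0, 136.0), 90.0)
0.015 ((0.37562936544418335, 0.23461443185806274), (0.3233911991119385, 0.03081221505999565), 88.45278930664062) [[0.35600000619888306, 0.0729999989271164], [0.3869999945163727, 0.0729999989271164], [0.39500001072883606, 0.3959999978542328], [0.36500000953674316, 0.3970000147819519]]
0.032 ((0.3762681186199188, 0.233670175075531), (0.31757962703704834, 0.030258476734161377), 88.45278930664062) [[0.3569999933242798, 0.07500000298023224], [0.3869999945163727, 0.07500000298023224], [0.3959999978542328, 0.3919999897480011], [0.36500000953674316, 0.3930000066757202]]
px ((348.5, 201.0), (28.0, 13.0), 90.0)
0.015 ((0.44315382838249207, -0.04612128436565399), (0.0312902070581913, 0.06753842532634735), 87.54708099365234) [[0.4090000092983246, -0.05999999865889549], [0.47600001096725464, -0.06300000101327896], [0.4779999852180481, -0.03200000151991844], [0.4099999964237213, -0.028999999165534973]]
0.032 ((0.44257909059524536, -0.04202050715684891), (0.030727915465831757, 0.06632472574710846), 87.54712677001953) [[0.4090000092983246, -0.0560000017285347
[... 784 characters left out ...]
53, 0.4090000092983246]]
px ((283.4058837890625, 162.22354125976562), (35.51047897338867, 13.728673934936523), 4.398705005645752)
0.015 ((0.5409095287322998, 0.10720260441303253), (0.08568461239337921, 0.0334053672850132), 84.09504699707031) [[0.5199999809265137, 0.06599999964237213], [0.5529999732971191, 0.06300000101327896], [0.5619999766349792, 0.14800000190734863], [0.5289999842643738, 0.15199999511241913]]
0.032 ((0.5385780930519104, 0.10854806005954742), (0.08414483815431595, 0.03280507028102875), 84.09500122070312) [[0.5180000066757202, 0.06800000369548798], [0.5509999990463257, 0.06499999761581421], [0.5590000152587891, 0.14900000393390656], [0.5270000100135803, 0.15199999511241913]]
```

View pics/crop1.png

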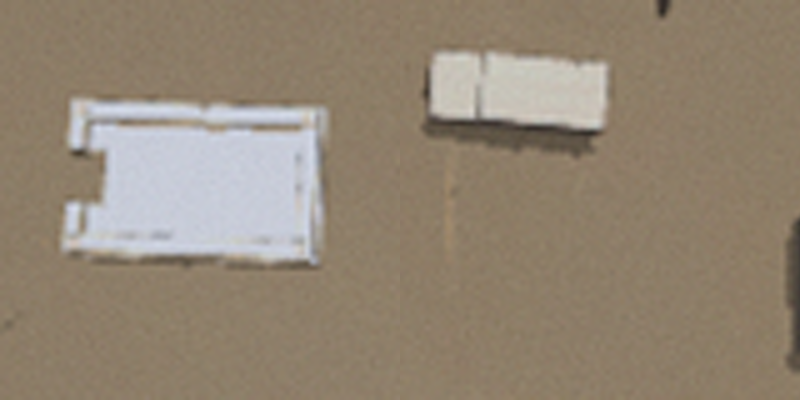

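The crop shows the nest's notch at the left (world +y). The block's line is about 25 mm from its left (+y) end, which suggests a step there. I'll hover over that end with the fingers shut and feel it.

Call:
step_arm([
  [0,55.2,-58.3,13,-60],
  [0,55.2,-58.3,13,-60],
  [0,55.2,-58.3,13,-60],
  [0,55.2,-58.3,13,-60],
  [0,55.2,-58.3,13,-60],
  [0,55.2,-58.3,13,-60],
  [0,55.2,-58.3,13,-60],
  [0,55.2,-58.3,13,-60],
  [0,55.2,-58.3,13,-60],
  [0,55.2,-58.3,13,-60],
  [0,55.2,-58.3,13,-60],
  [0,55.2,-58.3,13,-60],
  [0,55.2,-58.3,13,-60],
  [0,55.2,-58.3,13,-60],
  [0,55.2,-58.3,13,-60],
  [0,55.2,-58.3,13,-60],
  [0,55.2,-58.3,13,-60],
  [0,55.2,-58.3,13,-60],
  [0,55.2,-58.3,13,-60],
  [0,55.2,-58.3,13,-60],
])

```text
time: 2.1
tool_pos: [0.5418, 0.1368, 0.1013]
tcp_rot: [2.34, 2.096, -0.001]
wrist_force: [-0.0, -0.4, 0.1]
width: -0.002
grip_force: 0.0
```

Run:
```python
from h import *
s=bot.read_state();print(s["time"],s["tool_pos"],s["tcp_rot"],s["wrist_force"],s["width"],s["q"]);T=toolT(s);print(np.degrees(np.arctan2(T[1,0],T[0,0])))
im,d=bot.read_camera("wrist");np.savez("w1.npz",im=im,d=d,T=T);cv2.imwrite("pics/w1.png",im[...,::-1])
```

```text
2.1 [0.54175503 0.13679638 0.10125686] [ 2.34031905e+00  2.09579190e+00 -1.23000561e-03] [-0.03762916 -0.43290066  0.08681306] -0.0016616710338622656 [ 2.03017688e-01  1.63519582e-01  1.98000028e+00 -4.95802136e-04
  9.98736248e-01  3.13418714e-01]
83.68988251048084
```

View pics/w1.png

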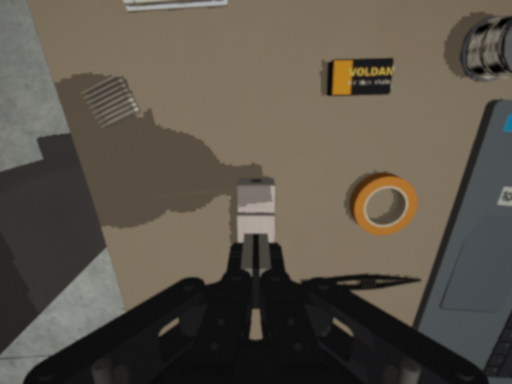

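The wrist picture shows the block's +y end at columns 238-274, rows 180-242, with its dividing line near row 214. The fingertip comes down to about (256,235). I'll measure the end and side edges, and check depth as well.

Run:
```python
from h import *
f=np.load("w1.npz");im,d,T=f["im"],f["d"],f["T"]
K=bot.calibration("wrist")["mtx"]
for r in range(172,244,5):
    o,v=rays("wrist",[(250,r),(262,r)],T)
    p=o+v*d[r,[250,262]][:,None]; print(r,p.round(4).tolist(),im[r,250])
for r in (195,225):
    print(r,im[r,230:282].mean(1).astype(int).tolist())
print(plane("wrist",[(237.5,225),(274.5,225),(256,214)],.032,T).round(4)); print(plane("wrist",[(256,184),(256,180)],.025,T).round(4))
```

```text
172 [[0.5389, 0.1549, -0.0006], [0.5496, 0.1536, -0.0009]] [87 78 65]
177 [[0.5384, 0.1504, -0.0003], [0.5492, 0.1493, 0.0004]] [82 74 64]
182 [[0.5387, 0.1505, 0.0161], [0.5488, 0.149, 0.0148]] [71 66 62]
187 [[0.5387, 0.1489, 0.0251], [0.5485, 0.1476, 0.0246]] [119 111 105]
192 [[0.5382, 0.1444, 0.0245], [0.548, 0.1432, 0.0243]] [124 115 109]
197 [[0.5376, 0.14, 0.0244], [0.5476, 0.1387, 0.0239]] [122 113 107]
202 [[0.5371, 0.1357, 0.0247], [0.5471, 0.1347, 0.025]] [127 118 111]
207 [[0.5366, 0.131, 0.0242], [0.5466, 0.1299, 0.0241]] [172 161 153]
212 [[0.5361, 0.1269, 0.0252], [0.5462, 0.1256, 0.0246]] [134 125 118]
217 [[0.536, 0.125, 0.0312], [0.5458, 0.1235, 0.0303]] [170 159 151]
222 [[0.5354, 0.1201, 0.0303], [0.5454, 0.1193, 0.0309]] [175 164 156]
227 [[0.5349, 0.1156, 0.0306], [0.545, 0.1153, 0.0322]] [175 163 156]
232 [[0.5344, 0.1115, 0.0316], [0.5445, 0.1106, 0.032]] [161 150 143]
237 [[0.5401, 0.1472, 0.1088], [0.5465, 0.1461, 0.1082]] [70 67 61]
242 [[0.5401, 0.1468, 0.1137], [0.5464, 0.147, 0.1153]] [70 67 62]
195 [87, 81, 77, 77, 77, 77, 83, 95, 107, 114, 115, 116, 115, 115, 115, 116, 116, 115, 115, 115, 115, 115, 115, 115, 115, 114, 115, 114, 115, 114, 115, 115, 115, 114, 114, 114, 114, 113, 113, 114, 118, 135, 155, 161, 149, 126, 114, 113, 114, 114, 114, 114]
225 [82, 78, 76, 76, 77, 81, 98, 128, 151, 161, 162, 161, 160, 160, 161, 161, 162, 162, 163, 164, 164, 164, 164, 163, 164, 164, 165, 164, 164, 163, 164, 164, 164, 165, 166, 166, 166, 165, 165, 165, 165, 164, 163, 159, 144, 121, 110, 111, 112, 112, 112, 112]
[[0.5249 0.1193 0.032 ]
 [0.5555 0.1159 0.032 ]
 [0.5413 0.1274 0.032 ]]
[[0.5439 0.1509 0.025 ]
 [0.5442 0.1543 0.025 ]]
```

The depth agrees that the step is at the +y end, with the top at about 0.025 there and 0.031 elsewhere. Now I'll feel it.

Call:
step_arm([
  [0,0.2,0,3,0],
  [0,0.2,0,5.5,0],
  [0,0.2,0,6.3,0],
  [0,0.2,0,6.6,0],
  [0,0.2,0,6.6,0],
])

```text
time: 2.65
tool_pos: [0.5428, 0.1397, 0.0357]
tcp_rot: [2.34, 2.096, 0.001]
wrist_force: [-0.1, -0.7, -0.9]
width: -0.0
grip_force: 0.0
```

Call:
step_arm([
  [0,0,0,0.15,0],
  [0,0,0,0.3,0],
  [0,0,0,0.45,0],
  [0,0,0,0.55,0],
])

```text
time: 3.05
tool_pos: [0.5427, 0.1404, 0.0301]
tcp_rot: [2.338, 2.097, 0.001]
wrist_force: [0.5, -0.3, 0.3]
width: -0.004
grip_force: 0.0
```

Call:
step_arm([
  [0,0,0,0.1,0],
  [0,0,0,0.2,0],
  [0,0,0,0.3,0],
  [0,0,0,0.4,0],
])

```text
time: 3.45
tool_pos: [0.5425, 0.1403, 0.0257]
tcp_rot: [-2.339, -2.097, 0.0]
wrist_force: [-0.2, -0.5, 0.0]
width: -0.002
grip_force: 0.0
```

Call:
step_arm([
  [0,0,0,0.05,0],
  [0,0,0,0.1,0],
  [0,0,0,0.1,0],
])

```text
time: 3.75
tool_pos: [0.5424, 0.1402, 0.0251]
tcp_rot: [-2.339, -2.097, 0.0]
wrist_force: [-2.2, 0.1, 3.3]
width: 0.004
grip_force: 1.8
```

Call:
step_arm([
  [0,0,0,0.05,0],
  [0,0,0,0.05,0],
])

```text
time: 3.95
tool_pos: [0.5425, 0.1402, 0.0251]
tcp_rot: [-2.339, -2.097, 0.0]
wrist_force: [-3.1, -0.3, 7.7]
width: 0.001
grip_force: 3.6
```

I felt the top at 25 mm with 7.7 N of contact, so the +y end is the stepped one. That is the same direction as the notch, so the block needs no end-for-end turn. Next I'll lift, open the fingers, centre over the block and descend.

Call:
step_arm([
  [0,0,0,-3,0],
  [6,0,0,-5,0],
  [6,-3.2,0,-5,-0.4],
  [6,-3.2,0,-5,-0.4],
  [6,-3.2,0,-2,-0.4],
  [6,-3.2,0,0,-0.4],
  [6,-3.2,0,1,-0.4],
  [6,-3.2,0,1.6,-0.4],
  [6,-3.2,0,1.6,-0.4],
  [6,-3.2,0,1.6,-0.4],
])

```text
time: 4.95
tool_pos: [0.5397, 0.1087, 0.0089]
tcp_rot: [2.331, 2.105, 0.001]
wrist_force: [0.5, -0.1, 0.7]
width: 0.705
grip_force: 0.0
```

Call:
step_arm([
  [2.6,0,0,0,0],
  [2.6,0,0,0,0],
  [2.6,0,0,0,0],
  [2.6,0,0,0,0],
  [2.6,0,0,0,0],
  [2.6,0,0,0,0],
  [2.6,0,0,0,0],
  [2.6,0,0,0,0],
], force=60)

```text
time: 5.75
tool_pos: [0.5401, 0.1087, 0.0095]
tcp_rot: [2.331, 2.105, 0.003]
wrist_force: [0.2, 0.7, 5.9]
width: 0.366
grip_force: 61.7
```

Call:
step_arm([
  [2.6,0,0,-0.5,0],
  [2.6,0,0,-2,0],
  [2.6,0,0,-4,0],
  [2.6,0,0,-7,0],
  [2.6,3,-1,-8,-1],
  [2.6,6,-3,-8,-2],
  [2.6,10,-5,-8,-2.3],
  [2.6,13,-6.2,-8,-2.3],
  [2.6,13,-6.2,-8,-2.3],
  [2.6,13,-6.2,-8,-2.3],
  [2.6,13,-6.2,-8,-2.3],
])

```text
time: 6.85
tool_pos: [0.4905, 0.2433, 0.0884]
tcp_rot: [2.289, 2.152, -0.001]
wrist_force: [0.6, -0.5, -2.3]
width: 0.364
grip_force: 60.7
```

Run:
```python
from h import *
s=bot.read_state();print(s["time"],s["tool_pos"],s["wrist_force"],s["width"],s["grip_force"]);T=toolT(s);print(np.degrees(np.arctan2(T[1,0],T[0,0])))
im,d=bot.read_camera("wrist");np.savez("w2.npz",im=im,d=d,T=T);cv2.imwrite("pics/w2.png",im[...,::-1])
```

```text
6.85 [0.49050842 0.24334727 0.08839615] [ 0.56236058 -0.49488427 -2.30177495] 0.3635682676130904 60.69066524505615
86.46072313240735
```

View pics/w2.png

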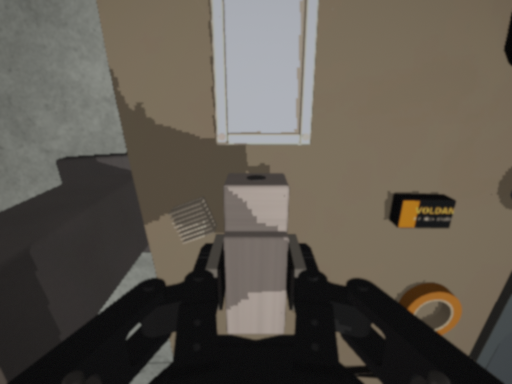

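The wrist picture shows the block held square with its step towards the nest. The nest's near wall runs from (216,143) to (310,143), and its sides run up the picture.

Run:
```python
from h import *
f=np.load("w2.npz");im,d,T=f["im"],f["d"],f["T"]
g=cv2.cvtColor(im,cv2.COLOR_RGB2HSV)
m=((im.min(2)>110)).astype(np.uint8);m[160:]=0
m=cv2.morphologyEx(m,cv2.MORPH_OPEN,np.ones((3,3)))
m[:,:180]=0
L=[];Rr=[]
for r in range(5,135,5):
    c=np.flatnonzero(m[r]); L.append((c[0]-.5,r));Rr.append((c[-1]+.5,r))
B=[(c,np.flatnonzero(m[:,c])[-1]+.5) for c in range(225,305,5)]
for n,p in(("L",L),("R",Rr),("B",B)):
    w=plane("wrist",p,.015,T)[:,:2].astype(np.float32)
    l=cv2.fitLine(w,cv2.DIST_HUBER,0,.01,.01).ravel();print(n,l.round(4),np.degrees(np.arctan2(l[1],l[0])),p[0],p[-1])
# block in hand: step end edge, side edges at step top (z=TCP+.0155)
z=s=T[2,3]-.0095
for r in(195,215): 
    print(r,im[r,215:300].mean(1).astype(int).tolist())
print(plane("wrist",[(224.5,215),(288,215),(256,187)],z+.025,T).round(4))
```

```text
L [0.0641 0.9979 0.4672 0.3526] 86.32452 (np.float64(210.5), 5) (np.float64(215.5), 130)
R [0.057  0.9984 0.539  0.3413] 86.73297 (np.float64(318.5), 5) (np.float64(311.5), 130)
B [ 0.9968 -0.0803  0.5016  0.2898] -4.604621 (225, np.float64(143.5)) (300, np.float64(145.5))
195 [73, 73, 73, 73, 73, 72, 72, 73, 80, 94, 105, 109, 110, 110, 110, 110, 112, 115, 118, 116, 114, 116, 130, 149, 157, 158, 158, 159, 158, 159, 159, 159, 159, 159, 159, 159, 160, 159, 159, 159, 159, 159, 159, 159, 160, 159, 160, 160, 160, 160, 160, 160, 160, 160, 160, 160, 160, 160, 160, 161, 161, 161, 161, 161, 161, 161, 161, 160, 155, 150, 155, 158, 151, 137, 117, 108, 107, 107, 108, 108, 108, 108, 108, 108, 108]
215 [72, 72, 72, 72, 72, 73, 72, 73, 77, 85, 98, 105, 108, 109, 109, 109, 109, 109, 109, 109, 109, 109, 109, 109, 109, 109, 109, 109, 109, 109, 109, 109, 109, 110, 109, 109, 112, 123, 138, 145, 147, 149, 155, 157, 158, 158, 158, 158, 158, 158, 158, 158, 159, 159, 159, 159, 159, 160, 160, 160, 160, 160, 160, 160, 161, 161, 161, 161, 161, 161, 158, 152, 136, 116, 106, 107, 108, 108, 108, 108, 107, 108, 108, 108, 108]
[[0.477  0.2706 0.1039]
 [0.5082 0.2687 0.1039]
 [0.4934 0.284  0.1039]]
```

Call:
step_arm([
  [2.6,3,0.6,0,0],
  [2.6,7,0.6,0,0],
  [2.6,10,0.6,0,0],
  [2.6,10.8,0.6,0,0],
  [2.6,10.8,0.6,2,0],
  [2.6,10.8,0.6,4,0],
  [2.6,10.8,0.6,5.4,0],
  [2.6,10.8,0.6,5.4,0],
  [2.6,10.8,0.6,5.4,0],
])

```text
time: 7.8
tool_pos: [0.5033, 0.3506, 0.0341]
tcp_rot: [-2.29, -2.151, 0.001]
wrist_force: [1.1, -0.5, -2.2]
width: 0.361
grip_force: 60.7
```

Run:
```python
from h import *
s=bot.read_state();print(s["tool_pos"]);T=toolT(s)
im,d=bot.read_camera("wrist");np.savez("w3.npz",im=im,d=d,T=T);b,_=bot.read_camera("side")
b=cv2.resize(b[200:300,180:300],(460,384))
cv2.imwrite("pics/w3.png",np.hstack([im[:,90:420],b])[...,::-1])
```

```text
[0.50331028 0.35062335 0.03408529]
```

View pics/w3.png

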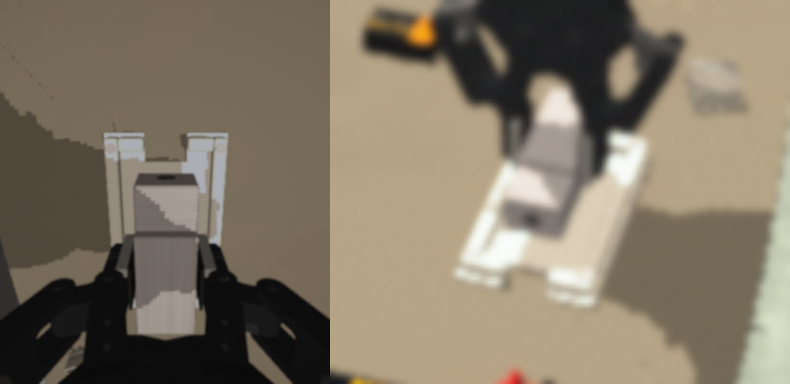

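The picture shows the block centred across the nest, at column 166 with the walls at 105 and 228. Its step faces the notch. I'll lower it gently.

Call:
step_arm([
  [2.6,0,0,0.8,0],
  [2.6,0,0,1.4,0],
  [2.6,0,0,1.6,0],
  [2.6,0,0,1.7,0],
  [2.6,0,0,1.8,0],
  [2.6,0,0,1.8,0],
])

```text
time: 8.5
tool_pos: [0.5032, 0.3515, 0.0162]
tcp_rot: [-2.289, -2.152, 0.0]
wrist_force: [-0.4, -0.3, -1.6]
width: 0.357
grip_force: 60.7
```

Call:
step_arm([
  [2.6,0,0,0.05,0],
  [2.6,0,0,0.1,0],
  [2.6,0,0,0.1,0],
])

```text
time: 8.8
tool_pos: [0.5032, 0.3515, 0.0153]
tcp_rot: [2.289, 2.152, 0.0]
wrist_force: [0.4, 0.3, -2.2]
width: 0.361
grip_force: 60.7
```

Call:
step_arm([
  [2.6,0,0,0.05,0],
  [2.6,0,0,0.1,0],
  [2.6,0,0,0.1,0],
])

```text
time: 9.1
tool_pos: [0.5033, 0.3515, 0.0145]
tcp_rot: [2.289, 2.152, 0.0]
wrist_force: [-0.3, -0.1, -0.4]
width: 0.364
grip_force: 61.0
```

Call:
step_arm([
  [2.6,0,0,0.05,0],
  [2.6,0,0,0.05,0],
])

```text
time: 9.3
tool_pos: [0.5033, 0.3515, 0.0145]
tcp_rot: [2.289, 2.152, 0.0]
wrist_force: [-1.8, -1.6, 4.7]
width: 0.364
grip_force: 61.6
```

The block is seated at the expected height, with 4.7 N of contact. I'll release slightly, then rise.

Call:
step_arm([
  [3.6,0,0,0,0],
  [3.8,0,0,0,0],
  [4.0,0,0,0,0],
  [4.0,0,0,0,0],
  [4.0,0,0,-0.5,0],
  [4.0,0,0,-2,0],
  [4.0,0,0,-5,0],
  [6,-3,0,-10,0],
  [6,-8,0,-14,0],
  [6,-12,0,-15,0],
  [6,-12,0,-15,0],
  [6,-12,0,-15,0],
])

```text
time: 10.5
tool_pos: [0.4969, 0.2308, 0.1664]
tcp_rot: [2.291, 2.148, 0.006]
wrist_force: [-0.8, -0.2, -1.4]
width: 0.701
grip_force: 0.0
```

Run:
```python
from h import *
s=bot.read_state();print(s["tool_pos"],s["wrist_force"],s["joint_vel"].round(3));T=toolT(s)
im,d=bot.read_camera("wrist");b,_=bot.read_camera("side")
b=cv2.resize(b[140:290,180:320],(358,384))
cv2.imwrite("pics/w4.png",np.hstack([im[:,50:470],b])[...,::-1])
```

```text
[0.49686797 0.23078673 0.16637865] [-0.76499885 -0.16800936 -1.39099798] [ 0.037  0.049  0.008  0.021 -0.021  0.016]
```

View pics/w4.png

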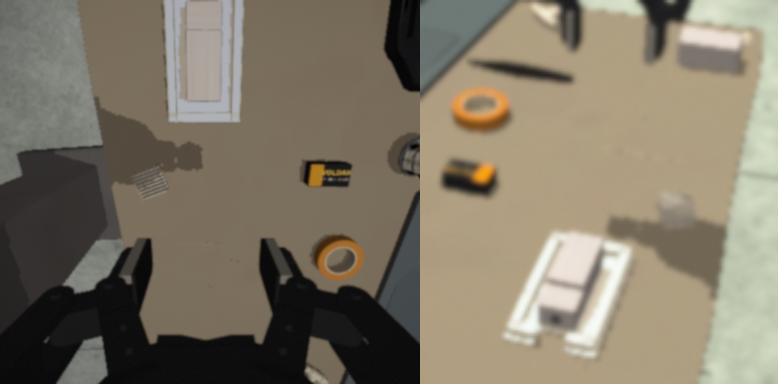

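Both views show the block flat in the pocket, clear of the walls, with its step towards the notch (side crop about (562,310)). The plain block hasn't moved and the gripper is clear.

```bash
python3 -c "
from workcell import bot
print(bot.finish_job())"
```

```text
the job is handed in; nothing more can be done
None
```

I felt the step at the block's +y end (top at 25 mm), laid the block flat in the nest with that end towards the notch, left the plain block where it was, and handed the job in at about 10.6 s.

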